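Point out a guest's glass, the sugar and the teaspoons

TASK

Show a guest where things are for tea, touching and moving nothing: with the fingertips held a few centimetres above it, point at the middle of the amber glass for two seconds, then in the same way at the knob on the sugar bowl's lid for two seconds, and last at the middle of the teaspoon tray in the open drawer. Finish still pointing at the tray (after two seconds there), and never point down at the green glass on the way.

Things in the scene. Friction and masses are not known exactly. Their poses are not given: they have to be found in the camera images.
- round_table: Round oak table, 1000 mm across, standing fixed in front of the robot's own small stand; there is an open gap (floor below) between the two. Origin: on the rim of the table's top face right above the drawer (the point nearest the robot), at height 0, level with the robot's base; its x axis points away from the drawer, to the table's centre 500 mm on. The top is 30 mm thick. The table stands turned by up to 0.1 rad.
- amber_glass: Amber-coloured faceted tea glass, empty, loose, upright, 105 mm high, 74 mm across the rim, 58 mm at the foot. Origin: centre of its foot, z up. It is one of three things standing in a row near the table edge above the drawer; their order changes.
- amber_glass_rim (a point): Centre of the amber glass's open mouth, level with the rim, 105 mm above the table.
- green_glass: Green faceted tea glass of the same shape and size as the amber one, loose, in the same row. Not to be pointed at. Origin: centre of its foot.
- green_glass_rim (a point): Centre of the green glass's mouth, level with its rim.
- sugar_bowl: Round white porcelain sugar bowl with a blue band and a fixed lid with a blue ball knob, loose, 96 mm across, 95 mm high to the top of the knob; in the same row. Origin: centre of its foot.
- sugar_knob (a point): Top of the blue knob on the sugar bowl's lid, on the bowl's axis, 95 mm above the table.
- drawer (a joint): How far the table's drawer stands open towards the robot, in m (0 shut, 0.2 at the stop; it starts 0.10 to 0.14 open). It slides freely if pushed. The drawer is 300 mm wide, its front 15 mm thick with a 29 mm brass knob outside; the rims of front and sides lie about 34 to 38 mm below the table top, its floor 82 mm below.
- spoons (a point): Middle of the steel teaspoon tray in the drawer, at spoon height, 74 mm below the table's top face and about 38 mm below the drawer's rims. Tray 80 mm (along the drawer's travel) by 220 mm, 14 mm deep, with four teaspoons lying across the drawer. Axes parallel to the table's; the tray's middle is 50 mm behind the inner face of the drawer's front, and 45 to 85 mm in front of the table's edge.
- teapot: White porcelain teapot with a blue band, loose, 130 mm high, about 200 mm from spout to handle, standing behind the row on the robot's right. Origin: centre of its foot. To be left alone.
- samovar: Brushed steel samovar, fixed, 364 mm high, 208 mm across, 280 mm over its side handles, standing behind the row on the robot's left, its tap towards the robot. Origin: on the table right below the tap's tip, 135 mm in front of the samovar's axis (the axis lies at +x of the origin). To be left alone.
Things that resemble listed ones, but are neither listed nor needed, are in the scene too. Leave any pink look-alike of the sugar_bowl alone.

How it is judged:
By the outcome, as a careful person would: the job done as asked, in the order asked, and still so for the second after the job is handed in, with the robot touching nothing.
It also fails if it takes over 51 s, if anything falls off the work surface, if the arm or the gripper's body presses on something with over 40 N, if the wrist force passes 120 N, or if a joint passes its speed limit or range.

ROBOT

A 7-joint arm with a two-finger parallel gripper is mounted at the origin on the work surface. World frame = base frame: x ahead of the robot, y to its left, z up, the work surface at z = 0. Lengths are in m, angles in degrees, forces in N, time in s.
With the tool pointing down it reaches from about 0.4 to 0.9 m from the base axis. Payload 5.5 kg.
Tool frame: the origin (TCP) lies at the very end of the fingers, on their centre line; the grasp point (between the pads) lies 19 mm behind it; z points along the fingers, y is the line along which they close (so a half turn about z gives the same grasp; the last joint's range is limited). The gripper opens to 85 mm and grips with 20 to 120 N. Pads are 22 mm wide; open, the fingers measure 114 mm over their backs; the gripper's body (76 mm by 85 mm) begins 54 mm behind the grasp point. The pads swing forward as they close: fully open they stand 13 mm farther back than shut.
Start: joints at [-49.034, 28.699, -24.465, 88.831, 12.651, 65.22, -12.049], TCP at [0.284, 0.585, 0.231] pointing down, gripper open.
Joint ranges: [-164.97, 164.97], [-17.58, 116.51], [-87.97, 89.64], [11.32, 138.91], [-80.73, 260.73], [10.89, 115.49], [-147.41, 147.41]. Speed limits (degrees/s): [147.25, 147.25, 180, 180, 180, 180, 180].

INTERFACE

Orientations are given as a 3x3 rotation matrix whose columns are the frame's x, y, z axes.
In Python, from workcell import r, optics gives the robot as it stands.
- The arm moves only by the shell command python3 -m inch 'ROWS' [FORCE]. ROWS is JSON, a list of rows, each an object of numbers: "dx", "dy", "dz": the shift along the tool's x, y, z as a fraction of full scale; "rx", "ry", "rz": the turn, a rotation vector about the tool's x, y, z as a fraction of full scale; "hand": the closure, from -1 (fully open) to 1 (shut). In form: [{"dx": .., "dy": .., "dz": .., "rx": .., "ry": .., "rz": .., "hand": ..}, ...]. A call has 1 to 20 rows; each row shifts and turns the commanded pose from where the row before left it, along the tool's axes as they then stand; what a row does not reach is not made up. Full scale, the value 1, is 0.5 m for a shift and 180 degrees for a turn. A row lasts 1/8 s, in which the tool goes at most 62.5 mm and 10.7 degrees, less where a joint would pass 70% of its speed; a pose out of reach is approached as far as the arm can. A call with a number of a shift or a turn outside -1 to 1 is refused whole. A call with a gripper value outside its range is refused whole. The fingers move at their own pace and stop on an object; FORCE is the grip in N (left out, the last holds). Time passes only in rows, so rows that do not move let the fingers close. It gives the time, the measured TCP pose, the force, the opening and the grip force at its end, in the units of the state.
- r.read_state(): the state, without advancing time (a new reading comes with each control period).
- optics.read_camera(name): name is "side" or "top" or "wrist"; returns a dict with "frame" (420x560x3 uint8, blue, green, red), "range_z" (420x560 float32, m along the optical axis (not along the pixel's ray), 0 where there is no reading), "intrinsics" (3x3 intrinsics, pixels), "view" (4x4, takes a point from world to camera coordinates). Camera axes: x right, y up, looking along -z (the intrinsics and any distortion apply to the point x, -y, -z); pixel columns grow to the right and rows downward; lengths in m; the calibration is good to about 2 mm. The wrist camera is an equidistant fisheye: a pixel r from the principal point sees the ray r / f radians off the axis. A picture is of the moment at which its call begins.
- r.hand_in(): hands the job in; it is judged then, once.
The state is a dict: "clock": time; "joints": joint angles; "joint_velocities": joint speeds; "joint_torque": joint torques, N m; "position": TCP position; "tcp_rot": TCP orientation; "wrist_force": force on the tool from outside, world axes, zero at the start; "moment": the same for the moment, N m; "gripper_width": opening from 0.0 (shut) to 1.0 (fully open); "finger_force": force on a finger pad.
Only numpy, scipy, OpenCV 4.12 (cv2) and the standard library are available. Lean on these libraries where they do the work, as an engineer would, in place of code of your own. Each camera call takes 0.05 s, during which the arm holds its last target. There are 200 camera calls.

## Working session

There is one attempt and no reset: what is moved stays moved. The work goes in short steps, Python scripts to look and compute and a shell command to move; the robot and the scene stay as the last step left them, time stands still between calls to the robot, and variables do not carry over. Pictures are saved under pics/ and viewed, at most 10 in all, crops included, and the job is handed in when it is done.

```bash
mkdir -p pics; ls; cat > h.py <<'E'
import numpy as np, cv2
from workcell import r, optics
def pts(c):
    K=c["intrinsics"];d=c["range_z"];h,w=d.shape
    u,v=np.meshgrid(np.arange(w),np.arange(h))
    P=np.stack([(u-K[0,2])/K[0,0]*d,-(v-K[1,2])/K[1,1]*d,-d,np.ones_like(d)],-1)
    return (P@np.linalg.inv(c["view"]).T)[...,:3]
E
python3 - <<'E'
from h import *
s=r.read_state();print(s["clock"],s["position"],np.round(s["tcp_rot"],3))
for n in("top","side"):
    c=optics.read_camera(n);cv2.imwrite(f"pics/{n}0.png",c["frame"]);np.savez(f"{n}0.npz",**c)
    print(n,np.round(np.linalg.inv(c["view"]),3),c["intrinsics"],c.keys())
E
```

```text
pics
0.0 [0.2835151  0.58412046 0.23025168] [[-0.9    0.437 -0.001]
 [ 0.437  0.9   -0.002]
 [ 0.    -0.002 -1.   ]]
top [[-0.023  0.981 -0.193  0.427]
 [-1.    -0.022  0.006  0.025]
 [ 0.002  0.193  0.981  1.268]
 [ 0.     0.     0.     1.   ]] [[513.22291075   0.         281.48901516]
 [  0.         513.22291075 210.80938677]
 [  0.           0.           1.        ]] dict_keys(['frame', 'range_z', 'intrinsics', 'view'])
side [[-0.979  0.111 -0.173  0.5  ]
 [-0.205 -0.519  0.83   0.752]
 [ 0.003  0.848  0.53   0.52 ]
 [ 0.     0.     0.     1.   ]] [[380.52648757   0.         280.34582032]
 [  0.         380.52648757 209.44812048]
 [  0.           0.           1.        ]] dict_keys(['frame', 'range_z', 'intrinsics', 'view'])
```

View pics/top0.png

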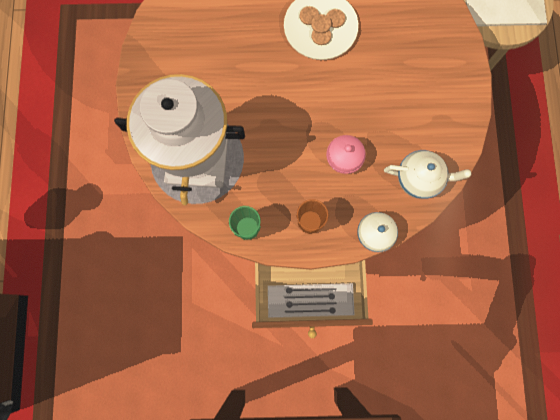

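View pics/side0.png

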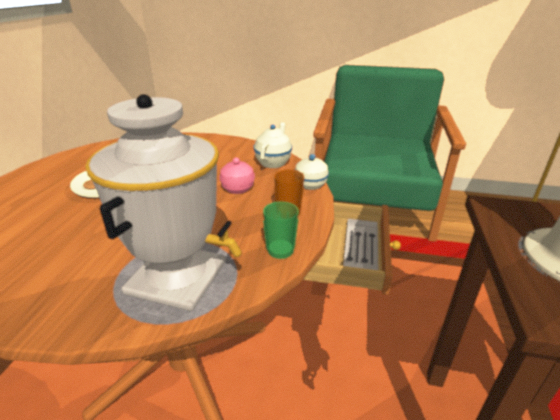

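```bash
python3 - <<'E'
from h import *
C=dict(np.load("top0.npz"));P=pts(C);hsv=cv2.cvtColor(C["frame"],cv2.COLOR_BGR2HSV)
def circ(name,u,v,R,z0,z1):
    m=np.zeros(P.shape[:2],bool);m[v-R:v+R,u-R:u+R]=1
    q=P[m&(P[...,2]>z0)&(P[...,2]<z1)]
    if len(q)<3: print(name,len(q));return
    c,rad=cv2.minEnclosingCircle(q[:,:2].astype(np.float32));print(name,len(q),np.round(c,4),round(rad,4),"zmax",q[:,2].max().round(3), q.mean(0).round(4))
circ("amber",312,216,25,.09,.12);circ("green",245,223,25,.09,.12)
circ("knob",380,230,25,.078,.11);circ("bowl",378,231,25,.03,.11)
circ("pink",347,153,25,.03,.15);circ("teapot",425,175,45,.03,.2);circ("samovar",180,130,80,.03,.5);circ("tap",185,190,22,.03,.3)
b=(hsv[...,0]>95)&(hsv[...,0]<125)&(hsv[...,1]>90);b[:212]=0;b[250:]=0;b[:,:360]=0;b[:,:][:,400:]=0
print("blue",np.argwhere(b).mean(0),P[b].mean(0),b.sum())
for u,v in [(310,300),(275,285),(350,285),(350,315),(310,320),(310,325),(262,290),(366,290),(310,275),(310,250),(257,322),(370,321),(312,334)]: print(u,v,P[v,u].round(4))
# table rim: z~0 points edge
t=(abs(P[...,2])<.008)&(C["range_z"]>0);n,l,s,_=cv2.connectedComponentsWithStats(t.astype(np.uint8));k=1+s[1:,4].argmax()
e=[]
for u in range(150,470,4):
    v=np.where(l[:,u]==k)[0]
    if len(v):e.append(P[v.max(),u])
e=np.array(e);A=np.c_[2*e[:,:2],np.ones(len(e))]
for _ in range(5):
    x=np.linalg.lstsq(A,(e[:,:2]**2).sum(1),rcond=None)[0];rr=np.hypot(*(e[:,:2]-x[:2]).T);R=np.sqrt(x[2]+x[:2]@x[:2]);g=abs(rr-R)<.01
    e=e[g];A=A[g]
print("table",x[:2],R,len(e))
S=(abs(P[...,2]+.074)<.012);S[:270]=0;S[325:]=0
S[:,:262]=0;S[:,362:]=0
q=P[S];print("tray",len(q),cv2.minAreaRect(q[:,:2].astype(np.float32)),q.mean(0))
# drawer rims
S=(abs(P[...,2]+.036)<.012);S[:260]=0;S[330:]=0;S[:,:245]=0;S[:,380:]=0
q=P[S];print("rim",len(q),cv2.minAreaRect(q[:,:2].astype(np.float32)))
# glass by colour
for nm,lo,hi,u,v in(("green",50,90,245,223),("amber",5,16,312,216)):
    pass
cv2.imwrite("pics/crop.png",cv2.resize(C["frame"][195:345,210:410],None,fx=4,fy=4,interpolation=cv2.INTER_CUBIC))
E
```

```text
amber 235 [ 0.6463 -0.0524] 0.0371 zmax 0.112 [ 0.6493 -0.0534  0.1032]
green 230 [0.6345 0.104 ] 0.0368 zmax 0.113 [0.6381 0.1057 0.1032]
knob 86 [ 0.6099 -0.2085] 0.0246 zmax 0.097 [ 0.6107 -0.211   0.0863]
bowl 1265 [ 0.6123 -0.2128] 0.0488 zmax 0.097 [ 0.6084 -0.2077  0.0663]
pink 1179 [ 0.81   -0.1452] 0.0494 zmax 0.1 [ 0.8019 -0.1418  0.0661]
teapot 2312 [ 0.696  -0.3174] 0.1178 zmax 0.136 [ 0.738  -0.32    0.0884]
samovar 8785 [0.7573 0.218 ] 0.1672 zmax 0.368 [0.7964 0.2205 0.2816]
tap 550 [0.7257 0.2302] 0.0503 zmax 0.268 [0.7178 0.2315 0.1678]
blue [228.6 380.7] [ 0.61073535 -0.21096952  0.09380941] 10
310 300 [ 0.4551 -0.0516 -0.0766]
275 285 [ 0.495   0.0379 -0.0676]
350 285 [ 0.4911 -0.1568 -0.0774]
350 315 [ 0.4148 -0.153  -0.0765]
310 320 [ 0.4053 -0.0474 -0.0327]
310 325 [ 0.3932 -0.0471 -0.0328]
262 290 [ 0.4836  0.0721 -0.0811]
366 290 [ 0.4759 -0.1913 -0.039 ]
310 275 [ 0.5195 -0.054  -0.081 ]
310 250 [ 0.5755 -0.0512  0.0011]
257 322 [0.4273 0.0252 1.2676]
370 321 [ 0.3995 -0.1961 -0.0329]
312 334 [ 0.3708 -0.0522 -0.0483]
table [ 1.0293092  -0.04937906] 0.4960809193344311 80
tray 4864 ((0.46868613362312317, -0.05606211721897125), (0.2575891315937042, 0.12853999435901642), 88.7705078125) [ 0.46903934 -0.05432814 -0.07890381]
rim 1179 ((0.47107160091400146, -0.052742406725883484), (0.2986748516559601, 0.1622806191444397), 89.85836029052734)
```

View pics/crop.png

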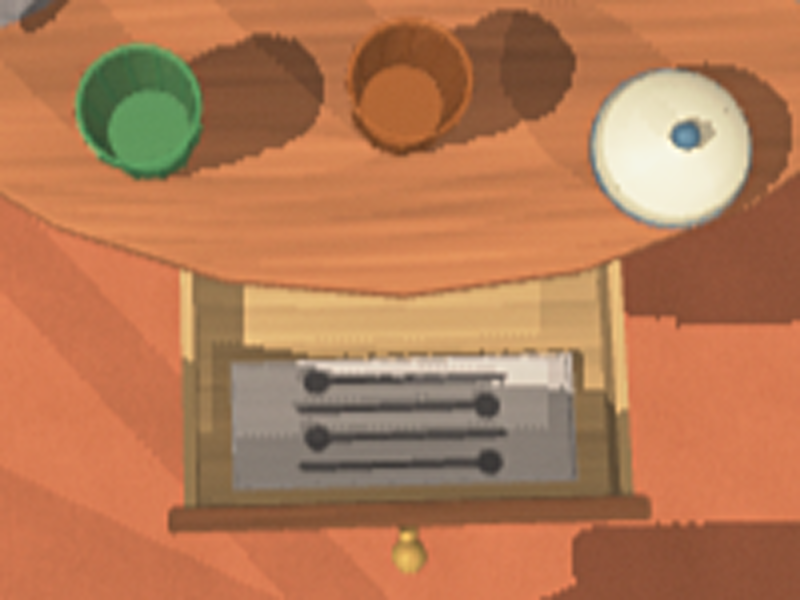

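The pictures show the green glass at (245,223), the amber glass at (312,216), the white sugar bowl with its knob at (381,229), and the tray at about (311,300). The samovar is on the left at (175,120). I'll turn the tool square to the world axes with fingers shut, then swing in front of the row.

```bash
python3 -m inch '[{"rz":-0.048,"hand":1},{"rz":-0.048,"hand":1},{"rz":-0.048,"hand":1},{"hand":1},{"dx":-0.027,"dy":-0.08,"hand":1},{"dx":-0.027,"dy":-0.08,"hand":1},{"dx":-0.027,"dy":-0.08,"hand":1},{"dx":-0.027,"dy":-0.08,"hand":1}]'
```

```text
validation failed for argument at $[0]...
```

```bash
python3 -m inch '[{"dx":0,"dy":0,"dz":0,"rx":0,"ry":0,"rz":-0.048,"hand":1},{"dx":0,"dy":0,"dz":0,"rx":0,"ry":0,"rz":-0.048,"hand":1},{"dx":0,"dy":0,"dz":0,"rx":0,"ry":0,"rz":-0.048,"hand":1},{"dx":0,"dy":0,"dz":0,"rx":0,"ry":0,"rz":0,"hand":1},{"dx":-0.027,"dy":-0.08,"dz":0,"rx":0,"ry":0,"rz":0,"hand":1},{"dx":-0.027,"dy":-0.08,"dz":0,"rx":0,"ry":0,"rz":0,"hand":1}]'
```

```text
clock: 0.85
position: [0.3106, 0.504, 0.2308]
tcp_rot: [[-1.0, 0.002, -0.001], [0.002, 1.0, -0.0], [0.001, -0.0, -1.0]]
wrist_force: [1.1, -0.0, -0.4]
gripper_width: -0.004
finger_force: 0.0
```

```bash
python3 -m inch '[{"dx":-0.027,"dy":-0.08,"dz":0,"rx":0,"ry":0,"rz":0,"hand":1},{"dx":-0.027,"dy":-0.08,"dz":0,"rx":0,"ry":0,"rz":0,"hand":1},{"dx":-0.027,"dy":-0.08,"dz":0,"rx":0,"ry":0,"rz":0,"hand":1},{"dx":-0.027,"dy":-0.08,"dz":0,"rx":0,"ry":0,"rz":0,"hand":1},{"dx":-0.027,"dy":-0.08,"dz":0,"rx":0,"ry":0,"rz":0,"hand":1},{"dx":-0.027,"dy":-0.08,"dz":0,"rx":0,"ry":0,"rz":0,"hand":1},{"dx":-0.027,"dy":-0.08,"dz":0,"rx":0,"ry":0,"rz":0,"hand":1},{"dx":-0.027,"dy":-0.08,"dz":0,"rx":0,"ry":0,"rz":0,"hand":1},{"dx":-0.027,"dy":-0.08,"dz":0,"rx":0,"ry":0,"rz":0,"hand":1},{"dx":-0.027,"dy":-0.08,"dz":0,"rx":0,"ry":0,"rz":0,"hand":1},{"dx":-0.027,"dy":-0.08,"dz":0,"rx":0,"ry":0,"rz":0,"hand":1},{"dx":-0.027,"dy":-0.08,"dz":0,"rx":0,"ry":0,"rz":0,"hand":1},{"dx":-0.027,"dy":-0.08,"dz":0,"rx":0,"ry":0,"rz":0,"hand":1},{"dx":-0.027,"dy":-0.08,"dz":0,"rx":0,"ry":0,"rz":0,"hand":1},{"dx":0,"dy":0,"dz":0,"rx":0,"ry":0,"rz":0,"hand":1}]'
```

```text
clock: 2.72
position: [0.5006, -0.059, 0.2311]
tcp_rot: [[-1.0, 0.009, 0.0], [0.009, 1.0, -0.001], [-0.0, -0.001, -1.0]]
wrist_force: [-0.5, -0.1, -0.7]
gripper_width: 0.001
finger_force: 0.0
```

```bash
python3 -m inch '[{"dx":-0.049,"dy":0.0025,"dz":0.01,"rx":0,"ry":0,"rz":0,"hand":1},{"dx":-0.049,"dy":0.0025,"dz":0.02,"rx":0,"ry":0,"rz":0,"hand":1},{"dx":-0.049,"dy":0.0025,"dz":0.03,"rx":0,"ry":0,"rz":0,"hand":1},{"dx":-0.049,"dy":0.0025,"dz":0.03,"rx":0,"ry":0,"rz":0,"hand":1},{"dx":-0.048,"dy":0.0025,"dz":0.03,"rx":0,"ry":0,"rz":0,"hand":1},{"dx":-0.048,"dy":0.0025,"dz":0.03,"rx":0,"ry":0,"rz":0,"hand":1},{"dx":0,"dy":0,"dz":0,"rx":0,"ry":0,"rz":0,"hand":1},{"dx":0,"dy":0,"dz":0,"rx":0,"ry":0,"rz":0,"hand":1}]'
python3 - <<'E'
from h import *
for n in("wrist","side"):
    c=optics.read_camera(n);cv2.imwrite(f"pics/{n}1.png",c["frame"]);np.savez(f"{n}1.npz",**c)
print(c["view"].shape,np.round(np.linalg.inv(dict(np.load("wrist1.npz"))["view"]),3),r.read_state()["position"],dict(np.load("wrist1.npz"))["intrinsics"])
E
```

```text
clock: 3.72
position: [0.6454, -0.0466, 0.1564]
tcp_rot: [[-1.0, -0.0, -0.001], [-0.0, 1.0, 0.0], [0.001, 0.0, -1.0]]
wrist_force: [-0.1, -0.2, 0.1]
gripper_width: -0.004
finger_force: 0.0
(4, 4) [[-0.    -0.965 -0.263  0.579]
 [ 1.    -0.    -0.001 -0.047]
 [ 0.001 -0.263  0.965  0.3  ]
 [ 0.     0.     0.     1.   ]] [ 0.64565473 -0.04719932  0.15710002] [[325.1922621    0.         278.15787973]
 [  0.         325.1922621  208.03327295]
 [  0.           0.           1.        ]]
```

View pics/wrist1.png

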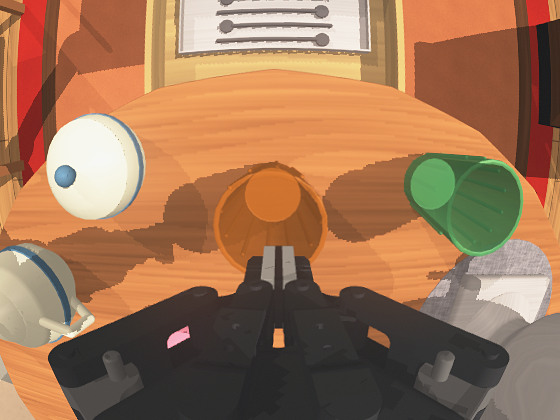

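View pics/side1.png

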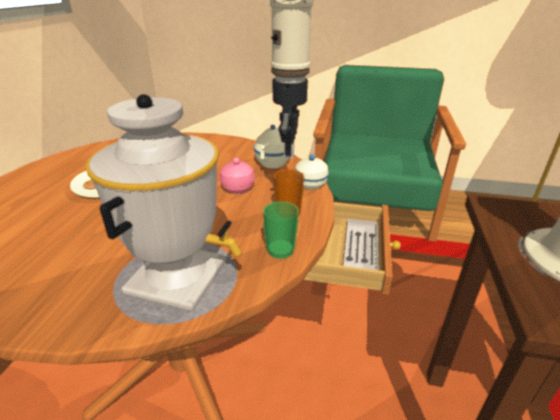

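The wrist view shows the amber mouth centred at column ~271 with the closed fingers at 278, so I'm about 5 mm to the left. The green glass is far to the right of the picture. I'll cast wrist rays to confirm the targets.

```bash
cat >> h.py <<'E'
def ray(c,u,v,z):
    K=c["intrinsics"];a=(u-K[0,2])/K[0,0];b=(v-K[1,2])/K[1,1];t=np.hypot(a,b)
    d=np.array([np.sin(t)*a/t,-np.sin(t)*b/t,-np.cos(t)]);T=np.linalg.inv(c["view"])
    w=T[:3,:3]@d;o=T[:3,3];return (o+w*(z-o[2])/w[2]).round(4)
E
python3 - <<'E'
from h import *
c=dict(np.load("wrist1.npz"))
hsv=cv2.cvtColor(c["frame"],cv2.COLOR_BGR2HSV)
print("foot",ray(c,273,195,.006)); print("rimL,R",ray(c,215,222,.105),ray(c,328,222,.105))
b=(hsv[...,0]>95)&(hsv[...,0]<125)&(hsv[...,1]>90);b[:155]=0;b[200:]=0;b[:,:50]=0;b[:,80:]=0
v,u=np.argwhere(b).mean(0);print("knob",u,v,ray(c,u,v,.086),ray(c,u,v,.09))
print("tray L,R front-row",ray(c,180,50,-.068),ray(c,370,50,-.068),"spoons",ray(c,272,25,-.074))
E
```

```text
foot [ 0.6468 -0.0515  0.006 ]
rimL,R [ 0.6416 -0.087   0.105 ] [ 0.6415 -0.0152  0.105 ]
knob 60.027272727272724 175.1909090909091 [ 0.6109 -0.2178  0.086 ] [ 0.6103 -0.2146  0.09  ]
tray L,R front-row [ 0.4914 -0.1595 -0.068 ] [ 0.4919  0.0584 -0.068 ] spoons [ 0.4648 -0.0538 -0.074 ]
```

```bash
python3 -m inch '[{"dx":-0.001,"dy":-0.01,"dz":0.013,"rx":0,"ry":0,"rz":0,"hand":1},{"dx":0,"dy":0,"dz":0.013,"rx":0,"ry":0,"rz":0,"hand":1},{"dx":0,"dy":0,"dz":0,"rx":0,"ry":0,"rz":0,"hand":1},{"dx":0,"dy":0,"dz":0,"rx":0,"ry":0,"rz":0,"hand":1}]'
```

```text
clock: 4.32
position: [0.6466, -0.0524, 0.1432]
tcp_rot: [[-1.0, -0.001, -0.0], [-0.001, 1.0, 0.0], [0.0, 0.0, -1.0]]
wrist_force: [0.5, -0.0, -0.2]
gripper_width: 0.001
finger_force: 0.0
```

```bash
python3 -m inch '[{"dx":0,"dy":0,"dz":0,"rx":0,"ry":0,"rz":0,"hand":1},{"dx":0,"dy":0,"dz":0,"rx":0,"ry":0,"rz":0,"hand":1},{"dx":0,"dy":0,"dz":0,"rx":0,"ry":0,"rz":0,"hand":1},{"dx":0,"dy":0,"dz":0,"rx":0,"ry":0,"rz":0,"hand":1},{"dx":0,"dy":0,"dz":0,"rx":0,"ry":0,"rz":0,"hand":1},{"dx":0,"dy":0,"dz":0,"rx":0,"ry":0,"rz":0,"hand":1},{"dx":0,"dy":0,"dz":0,"rx":0,"ry":0,"rz":0,"hand":1},{"dx":0,"dy":0,"dz":0,"rx":0,"ry":0,"rz":0,"hand":1},{"dx":0,"dy":0,"dz":0,"rx":0,"ry":0,"rz":0,"hand":1},{"dx":0,"dy":0,"dz":0,"rx":0,"ry":0,"rz":0,"hand":1},{"dx":0,"dy":0,"dz":0,"rx":0,"ry":0,"rz":0,"hand":1},{"dx":0,"dy":0,"dz":0,"rx":0,"ry":0,"rz":0,"hand":1},{"dx":0,"dy":0,"dz":0,"rx":0,"ry":0,"rz":0,"hand":1},{"dx":0,"dy":0,"dz":0,"rx":0,"ry":0,"rz":0,"hand":1},{"dx":0,"dy":0,"dz":0,"rx":0,"ry":0,"rz":0,"hand":1},{"dx":0,"dy":0,"dz":0,"rx":0,"ry":0,"rz":0,"hand":1},{"dx":0,"dy":0,"dz":0,"rx":0,"ry":0,"rz":0,"hand":1},{"dx":0,"dy":0,"dz":0,"rx":0,"ry":0,"rz":0,"hand":1},{"dx":0,"dy":0,"dz":0,"rx":0,"ry":0,"rz":0,"hand":1},{"dx":0,"dy":0,"dz":0,"rx":0,"ry":0,"rz":0,"hand":1}]'
```

```text
clock: 6.82
position: [0.6466, -0.0525, 0.1433]
tcp_rot: [[-1.0, -0.001, -0.0], [-0.001, 1.0, 0.0], [0.0, 0.0, -1.0]]
wrist_force: [-0.0, 0.5, -0.6]
gripper_width: -0.001
finger_force: 0.0
```

```bash
python3 -m inch '[{"dx":0,"dy":0,"dz":-0.03,"rx":0,"ry":0,"rz":0,"hand":1},{"dx":0.012,"dy":-0.053,"dz":-0.03,"rx":0,"ry":0,"rz":0,"hand":1},{"dx":0.012,"dy":-0.053,"dz":0,"rx":0,"ry":0,"rz":0,"hand":1},{"dx":0.012,"dy":-0.053,"dz":0,"rx":0,"ry":0,"rz":0,"hand":1},{"dx":0.012,"dy":-0.053,"dz":0,"rx":0,"ry":0,"rz":0,"hand":1},{"dx":0.012,"dy":-0.053,"dz":0,"rx":0,"ry":0,"rz":0,"hand":1},{"dx":0.012,"dy":-0.052,"dz":0.02,"rx":0,"ry":0,"rz":0,"hand":1},{"dx":0,"dy":0,"dz":0.02,"rx":0,"ry":0,"rz":0,"hand":1},{"dx":0,"dy":0,"dz":0,"rx":0,"ry":0,"rz":0,"hand":1},{"dx":0,"dy":0,"dz":0,"rx":0,"ry":0,"rz":0,"hand":1}]'
python3 - <<'E'
from h import *
c=optics.read_camera("wrist");cv2.imwrite("pics/wrist2.png",c["frame"])
hsv=cv2.cvtColor(c["frame"],cv2.COLOR_BGR2HSV)
b=((hsv[...,0]>95)&(hsv[...,0]<125)&(hsv[...,1]>90)).astype(np.uint8)
n,l,s,q=cv2.connectedComponentsWithStats(b)
for i in range(1,n):
    if s[i,4]>40: print(s[i],ray(c,*q[i],.088))
print(r.read_state()["position"])
E
```

```text
clock: 8.07
position: [0.6115, -0.2091, 0.1538]
tcp_rot: [[-1.0, -0.003, 0.001], [-0.003, 1.0, 0.001], [-0.001, 0.001, -1.0]]
wrist_force: [-0.3, -0.4, -1.1]
gripper_width: -0.002
finger_force: 0.0
[ 0.61158698 -0.20933105  0.1538637 ]
```

View pics/wrist2.png

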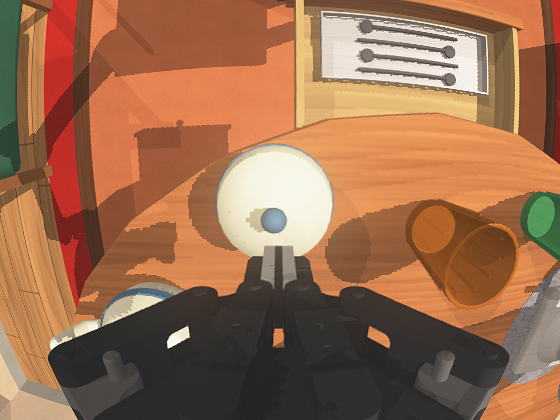

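The wrist view shows the knob at (274,220), just in front of the fingertips (278,250). The tray's corners are at about (321,12), (488,36), (486,94) and (322,79).

```bash
python3 - <<'E'
from h import *
c=optics.read_camera("wrist")
print(ray(c,274,220,.085),r.read_state()["position"])
q=[ray(c,u,v,-.068) for u,v in((321,12),(488,36),(486,94),(322,79))];print(q,np.mean(q,0))
E
```

```text
[ 0.612  -0.2123  0.085 ] [ 0.61153777 -0.20961811  0.15386159]
[array([ 0.4165, -0.1617, -0.068 ]), array([ 0.4141,  0.0615, -0.068 ]), array([ 0.4937,  0.0559, -0.068 ]), array([ 0.4968, -0.161 , -0.068 ])] [ 0.455275 -0.051325 -0.068   ]
```

```bash
python3 -m inch '[{"dx":0,"dy":-0.004,"dz":0.02,"rx":0,"ry":0,"rz":0,"hand":1},{"dx":0,"dy":0,"dz":0.02,"rx":0,"ry":0,"rz":0,"hand":1},{"dx":0,"dy":0,"dz":0,"rx":0,"ry":0,"rz":0,"hand":1},{"dx":0,"dy":0,"dz":0,"rx":0,"ry":0,"rz":0,"hand":1}]'
python3 -m inch '[{"dx":0,"dy":0,"dz":0,"rx":0,"ry":0,"rz":0,"hand":1},{"dx":0,"dy":0,"dz":0,"rx":0,"ry":0,"rz":0,"hand":1},{"dx":0,"dy":0,"dz":0,"rx":0,"ry":0,"rz":0,"hand":1},{"dx":0,"dy":0,"dz":0,"rx":0,"ry":0,"rz":0,"hand":1},{"dx":0,"dy":0,"dz":0,"rx":0,"ry":0,"rz":0,"hand":1},{"dx":0,"dy":0,"dz":0,"rx":0,"ry":0,"rz":0,"hand":1},{"dx":0,"dy":0,"dz":0,"rx":0,"ry":0,"rz":0,"hand":1},{"dx":0,"dy":0,"dz":0,"rx":0,"ry":0,"rz":0,"hand":1},{"dx":0,"dy":0,"dz":0,"rx":0,"ry":0,"rz":0,"hand":1},{"dx":0,"dy":0,"dz":0,"rx":0,"ry":0,"rz":0,"hand":1},{"dx":0,"dy":0,"dz":0,"rx":0,"ry":0,"rz":0,"hand":1},{"dx":0,"dy":0,"dz":0,"rx":0,"ry":0,"rz":0,"hand":1},{"dx":0,"dy":0,"dz":0,"rx":0,"ry":0,"rz":0,"hand":1},{"dx":0,"dy":0,"dz":0,"rx":0,"ry":0,"rz":0,"hand":1},{"dx":0,"dy":0,"dz":0,"rx":0,"ry":0,"rz":0,"hand":1},{"dx":0,"dy":0,"dz":0,"rx":0,"ry":0,"rz":0,"hand":1},{"dx":0,"dy":0,"dz":0,"rx":0,"ry":0,"rz":0,"hand":1},{"dx":0,"dy":0,"dz":0,"rx":0,"ry":0,"rz":0,"hand":1},{"dx":0,"dy":0,"dz":0,"rx":0,"ry":0,"rz":0,"hand":1},{"dx":0,"dy":0,"dz":0,"rx":0,"ry":0,"rz":0,"hand":1}]'
```

```text
clock: 8.68
position: [0.6107, -0.2129, 0.133]
tcp_rot: [[-1.0, -0.001, -0.0], [-0.001, 1.0, 0.0], [0.0, 0.0, -1.0]]
wrist_force: [0.1, -0.3, 0.1]
gripper_width: -0.005
finger_force: 0.0
clock: 11.18
position: [0.6107, -0.213, 0.1333]
tcp_rot: [[-1.0, -0.001, -0.0], [-0.001, 1.0, 0.0], [0.0, 0.0, -1.0]]
wrist_force: [0.6, 0.0, -0.0]
gripper_width: -0.002
finger_force: 0.0
```

```bash
python3 -m inch '[{"dx":0,"dy":0,"dz":-0.03,"rx":0,"ry":0,"rz":0,"hand":1},{"dx":0.045,"dy":0.046,"dz":-0.03,"rx":0,"ry":0,"rz":0,"hand":1},{"dx":0.045,"dy":0.046,"dz":0,"rx":0,"ry":0,"rz":0,"hand":1},{"dx":0.045,"dy":0.046,"dz":0,"rx":0,"ry":0,"rz":0,"hand":1},{"dx":0.045,"dy":0.046,"dz":0,"rx":0,"ry":0,"rz":0,"hand":1},{"dx":0.045,"dy":0.046,"dz":0,"rx":0,"ry":0,"rz":0,"hand":1},{"dx":0.045,"dy":0.046,"dz":0,"rx":0,"ry":0,"rz":0,"hand":1},{"dx":0.045,"dy":0.046,"dz":0,"rx":0,"ry":0,"rz":0,"hand":1},{"dx":0,"dy":0,"dz":0,"rx":0,"ry":0,"rz":0,"hand":1},{"dx":0,"dy":0,"dz":0,"rx":0,"ry":0,"rz":0,"hand":1}]'
python3 - <<'E'
from h import *
s=r.read_state();print(s["joints"],s["position"])
c=optics.read_camera("wrist");cv2.imwrite("pics/wrist3.png",c["frame"]);np.savez("wrist3.npz",**c)
E
```

```text
clock: 12.42
position: [0.4543, -0.0525, 0.1643]
tcp_rot: [[-1.0, -0.001, 0.002], [-0.001, 1.0, -0.001], [-0.002, -0.001, -1.0]]
wrist_force: [-0.1, -0.1, 0.0]
gripper_width: 0.004
finger_force: 0.0
[ 14.13044106  12.76143851 -12.21658163 119.69069195   3.65762897
  47.75052933  89.78449673] [ 0.4542676  -0.05253153  0.16434189]
```

View pics/wrist3.png

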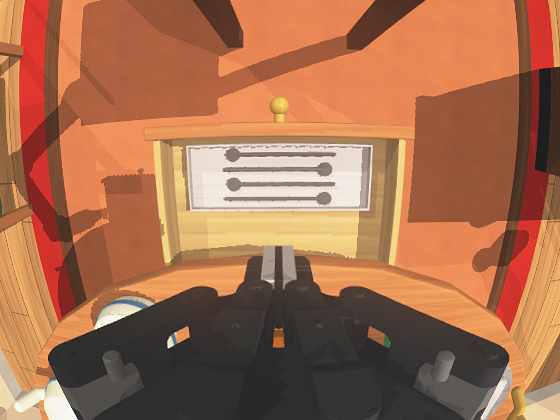

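The wrist view shows the tray at (186..372, 145..211) straight ahead of the fingers, with the drawer front at row ~132 and the table edge at ~258.

```bash
python3 - <<'E'
from h import *
c=dict(np.load("wrist3.npz"))
q=[ray(c,u,v,-.068) for u,v in((186,145),(372,145),(369,211),(190,211))];print(q,np.mean(q,0))
print(ray(c,279,138,-.036), ray(c,279,126,-.036),ray(c,279,257,0))
E
python3 -m inch '[{"dx":0,"dy":0.002,"dz":0.04,"rx":0,"ry":0,"rz":0,"hand":1},{"dx":0,"dy":0,"dz":0.06,"rx":0,"ry":0,"rz":0,"hand":1},{"dx":0,"dy":0,"dz":0.06,"rx":0,"ry":0,"rz":0,"hand":1},{"dx":0,"dy":0,"dz":0.06,"rx":0,"ry":0,"rz":0,"hand":1},{"dx":0,"dy":0,"dz":0.04,"rx":0,"ry":0,"rz":0,"hand":1},{"dx":0,"dy":0,"dz":0,"rx":0,"ry":0,"rz":0,"hand":1},{"dx":0,"dy":0,"dz":0,"rx":0,"ry":0,"rz":0,"hand":1}]'
```

```text
[array([ 0.4142, -0.1618, -0.068 ]), array([ 0.4139,  0.0582, -0.068 ]), array([ 0.4951,  0.0593, -0.068 ]), array([ 0.4953, -0.1614, -0.068 ])] [ 0.454625 -0.051425 -0.068   ]
[ 0.4062 -0.052  -0.036 ] [ 0.3935 -0.052  -0.036 ] [ 0.5251 -0.0519  0.    ]
clock: 13.35
position: [0.454, -0.0515, 0.0338]
tcp_rot: [[-1.0, 0.0, 0.001], [0.0, 1.0, -0.0], [-0.001, -0.0, -1.0]]
wrist_force: [-1.2, -0.3, 0.2]
gripper_width: 0.0
finger_force: 0.0
```

```bash
python3 -m inch '[{"dx":0,"dy":0,"dz":0.03,"rx":0,"ry":0,"rz":0,"hand":1},{"dx":0,"dy":0,"dz":0.04,"rx":0,"ry":0,"rz":0,"hand":1},{"dx":0,"dy":0,"dz":0.04,"rx":0,"ry":0,"rz":0,"hand":1},{"dx":0,"dy":0,"dz":0.03,"rx":0,"ry":0,"rz":0,"hand":1},{"dx":0,"dy":0,"dz":0,"rx":0,"ry":0,"rz":0,"hand":1},{"dx":0,"dy":0,"dz":0,"rx":0,"ry":0,"rz":0,"hand":1}]'
python3 -m inch '[{"dx":0,"dy":0,"dz":0,"rx":0,"ry":0,"rz":0,"hand":1},{"dx":0,"dy":0,"dz":0,"rx":0,"ry":0,"rz":0,"hand":1},{"dx":0,"dy":0,"dz":0,"rx":0,"ry":0,"rz":0,"hand":1},{"dx":0,"dy":0,"dz":0,"rx":0,"ry":0,"rz":0,"hand":1},{"dx":0,"dy":0,"dz":0,"rx":0,"ry":0,"rz":0,"hand":1},{"dx":0,"dy":0,"dz":0,"rx":0,"ry":0,"rz":0,"hand":1},{"dx":0,"dy":0,"dz":0,"rx":0,"ry":0,"rz":0,"hand":1},{"dx":0,"dy":0,"dz":0,"rx":0,"ry":0,"rz":0,"hand":1},{"dx":0,"dy":0,"dz":0,"rx":0,"ry":0,"rz":0,"hand":1},{"dx":0,"dy":0,"dz":0,"rx":0,"ry":0,"rz":0,"hand":1},{"dx":0,"dy":0,"dz":0,"rx":0,"ry":0,"rz":0,"hand":1},{"dx":0,"dy":0,"dz":0,"rx":0,"ry":0,"rz":0,"hand":1},{"dx":0,"dy":0,"dz":0,"rx":0,"ry":0,"rz":0,"hand":1},{"dx":0,"dy":0,"dz":0,"rx":0,"ry":0,"rz":0,"hand":1},{"dx":0,"dy":0,"dz":0,"rx":0,"ry":0,"rz":0,"hand":1},{"dx":0,"dy":0,"dz":0,"rx":0,"ry":0,"rz":0,"hand":1},{"dx":0,"dy":0,"dz":0,"rx":0,"ry":0,"rz":0,"hand":1},{"dx":0,"dy":0,"dz":0,"rx":0,"ry":0,"rz":0,"hand":1},{"dx":0,"dy":0,"dz":0,"rx":0,"ry":0,"rz":0,"hand":1},{"dx":0,"dy":0,"dz":0,"rx":0,"ry":0,"rz":0,"hand":1}]'
python3 - <<'E'
from h import *
c=optics.read_camera("side");cv2.imwrite("pics/side4.png",c["frame"])
E
```

```text
clock: 14.1
position: [0.4535, -0.0511, -0.0364]
tcp_rot: [[-1.0, -0.001, 0.0], [-0.001, 1.0, -0.0], [-0.0, -0.0, -1.0]]
wrist_force: [0.7, -0.1, -0.3]
gripper_width: -0.001
finger_force: 0.0
clock: 16.6
position: [0.4532, -0.0511, -0.0367]
tcp_rot: [[-1.0, -0.001, 0.0], [-0.001, 1.0, 0.0], [-0.0, 0.0, -1.0]]
wrist_force: [0.1, -0.2, 0.3]
gripper_width: 0.002
finger_force: 0.0
```

View pics/side4.png

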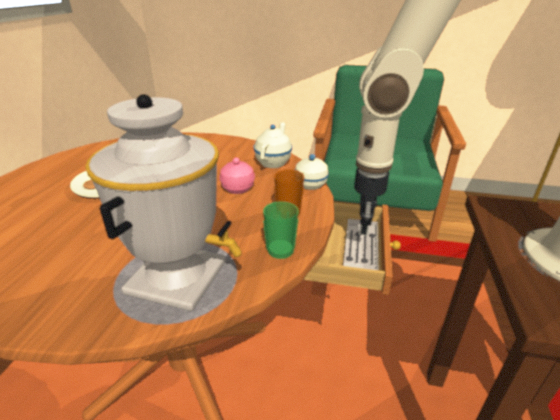

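The side view shows the closed fingertips just above the middle of the tray at (365,232), with the glasses, bowl and drawer where they were.

```bash
python3 -c "
from workcell import r
print(r.hand_in())"
```

```text
the job is handed in; nothing more can be done
None
```

The arm pointed at the amber glass, then the sugar bowl's knob, then the teaspoon tray, holding about 4 cm above each for at least two seconds. It touched nothing, never passed over the green glass, and was handed in at about 17 s still pointing at the tray; no verdict came back.

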